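# Push the pine block through the gap between two jars

### The arm

A 6-joint arm with a two-finger parallel gripper is mounted at the origin on the work surface; the furniture and walls round the work are solid. World frame = base frame: x ahead of the robot, y to its left, z up, the work surface at z = 0. Lengths are in m, angles in rad, forces in N, time in s.
With the tool pointing down it reaches from about 0.25 to 0.775 m from the base axis. Payload 4 kg.
Tool frame: the origin (TCP) lies midway between the tips of the shut fingers; the grasp point (between the pads) lies 19 mm behind it (robot.tcp_to_grasp is the distance from the TCP to the grasp point, in m); z points along the fingers, y is the line along which they close (so a half turn about z gives the same grasp; the last joint's range is limited). The gripper opens to 94 mm and grips with 3 to 60 N. Pads are 16 mm wide; open, the fingers measure 119 mm over their backs; the gripper's body (75 mm by 177 mm) begins 78 mm behind the grasp point.
Start: joints at [1.089, 0.087, 1.371, -0, 1.684, -0.103], TCP at [0.203, 0.511, 0.206] pointing down, gripper open.
Joint ranges: [-3.1, 3.1], [-0.76, 2.03], [0.27, 2.55], [-1.08, 4.22], [0.17, 2.65], [-2.57, 2.57]. Speed limits (rad/s): [2.79, 2.79, 3.14, 3.14, 3.14, 3.14].

### API

Orientations are given as [roll, pitch, yaw] about the fixed x, y, z axes, in that order (R = Rz(yaw) Ry(pitch) Rx(roll)).
In Python, from bench import robot, viewer gives the robot as it stands. The module is installed in compiled form; this text tells all that it offers.
- The arm moves only by the shell command python3 -m handwheel 'ROWS' [OPENING]. ROWS is JSON, a list of rows, each a list of 6 numbers: the shift along the tool's x, y, z in units of 0.2 m (1.0 is 0.2 m), then the turn, a rotation vector about the tool's x, y, z in units of 30 degrees (1.0 is 30 degrees). In form: [[x, y, z, wx, wy, wz], ...]. A call has 1 to 10 rows; each row is the pose to reach, as a shift and turn from the pose commanded when the call began, along the tool's axes at that moment; what a row does not reach only later rows make up. A row lasts 1/12 s, in which the tool goes at most 41.7 mm and 7.16 degrees, less where a joint would pass 70% of its speed; a pose out of reach is approached as far as the arm can. A call with a number of a shift or a turn outside -1 to 1 is refused whole. A call with a gripper value outside its range is refused whole. OPENING is the gripper's target within -1 to 1 (shut at 1, half-way at 0, fully open at -1), set as the call begins (- or left out, the last holds). The fingers move at their own pace and stop on an object; the grip force is fixed at half the most. Time passes only in rows, so rows that repeat a pose let the fingers close. It gives the time, the measured TCP pose, the force, the opening and the grip force at its end, in the units of the state.
- robot.get_obs(): the state, without advancing time (a new reading comes with each control period).
- viewer.snapshot(name): name is "scene" or "top" or "wrist"; returns the picture (480x640x3 uint8, red, green, blue); there is no depth.
- viewer.calibration(name): a dict with "fx", "fy", "cx", "cy" (pixels), "R" (3x3) and "t" (3): a world point X has camera coordinates R X + t. Camera axes: x right, y down, z forward; pixel columns grow to the right and rows downward; lengths in m; the calibration is good to about 2 mm. A picture is of the moment at which its call begins: read the wrist's pose just before it. calibration takes no time and is no camera call; for the wrist camera it gives the pose at the moment of the call.
- robot.close_job(): hands the job in; it is judged then, once.
The state is a dict: "time": time; "joint_positions": joint angles; "qvel": joint speeds; "joint_torque": joint torques, N m; "tool_pos": TCP position; "ee_rot": TCP orientation; "wrist_force": force on the tool from outside, world axes, zero at the start; "wrist_torque": the same for the moment, N m; "width": finger opening in m; "finger_force": force on a finger pad.
Only numpy, scipy, OpenCV 4.12 (cv2) and the standard library are available. Lean on these libraries where they do the work, as an engineer would, in place of code of your own. Each camera call takes 0.05 s, during which the arm holds its last target. There are 200 camera calls.

### The job

Push the pine block endways through the narrow gap between the two squat cork-lidded jars, and on until its leading end rests flat against the side of the big cream gift crate behind them. Only push it with the fingers: it stays flat on the worktop and is never pinched or lifted. Leave the small boxes round about where they are.

Things in the scene. Friction and masses are not known exactly. Their poses are not given: they have to be found in the camera images.
- block_centre (a point): Centre of the loose plain pine block: 60 mm (its x) by 110 mm (its y, the long axis, along the grain) by 42 mm high (z), about 0.12 kg, lying flat on the worktop; this point is 21 mm above its underside. It starts before the gap, some 150 to 200 mm short of it, up to 50 mm to one side of the middle and up to 0.35 rad askew; either end may lead.
- near_jar: One of two identical round white stoneware jars with flat cork lids, 70 mm across and 46 mm high, fixed to the worktop; the one nearer the robot. Origin: centre of its underside. Its x axis is level and points the way the block must go, from the gap squarely towards the crate; y points away from the gap.
- far_jar: The other jar, the same, on the far side of the gap; the open gap between the jars is 65.5 to 68 mm wide at its narrowest. Origin: centre of its underside; axes parallel to those of near_jar, so its y points into the gap.
- gift_crate: Big cream lidded gift crate, fixed, 200 mm (x) by 240 mm (y) by 140 mm high. Origin: centre of its underside. Its x axis is the direction of the push (parallel to the jars' x); the face that the block shall rest against is its -x side, 240 mm wide, square to the push.
- crate_face (a point): Middle (across) of that face of the crate, 21 mm above the worktop; it lies 135 to 150 mm beyond the line joining the jars' centres, straight behind the middle of the gap. Axes as the crate's.
- gift_d: plain off-white flat carton 60x70x28 mm high, loose, a bystander to be left where it is. Origin: centre of its underside.
- gift_e: small cubic floral carton 52x52x51 mm high, loose, a bystander to be left where it is. Origin: centre of its underside.
- gift_n: flat floral carton 45x60x24 mm high, loose, a bystander to be left where it is. Origin: centre of its underside.
- white_box2: plain white trinket box 55x70x30 mm high, loose, a bystander to be left where it is. Origin: centre of its underside.
Not all that is in view belongs to the job. There is more than one size of the part that bears block_centre; the job needs the middle-sized. What is shaped like the near_jar but purple is not meant.

How it is judged:
On the way:
1. the block's middle is in the gap, between the two jars (x of block_centre in the frame of near_jar between -0.03 and 0.03 m and y of block_centre in the frame of near_jar between -0.085 and -0.052 m and height (world z) of block_centre below 0.03 m), for 0.05 s.
At the end, for the whole second after the job is handed in: The block lies still and flat on the worktop beyond the jars, its long axis within 0.1 rad of square to the crate's face, its leading end against that face (its centre no more than 63 mm from the face: 55 mm touching, plus 8 mm) and its centre within 25 mm of the middle of the face (x of block_centre in the frame of crate_face above -0.063 m and y of block_centre in the frame of crate_face between -0.025 and 0.025 m and angle between the y axis of block_centre and the x axis of gift_crate, either way round below 0.1 rad and height (world z) of block_centre below 0.026 m and angle between block_centre's own z axis and vertical below 0.05 rad and linear speed of pine_block below 0.01 m/s).
It fails at once if the block is lifted or tipped (height (world z) of block_centre above 0.033 m or angle between block_centre's own z axis and vertical above 0.25 rad).
It fails at once if the block is taken between the fingers (the grasp point is inside the block) (x of the grasp point in the frame of block_centre between -0.022 and 0.022 m and y of the grasp point in the frame of block_centre between -0.047 and 0.047 m and z of the grasp point in the frame of block_centre below 0.019 m).
It fails at once if a small box is moved by more than 15 mm (distance of any of gift_d, gift_e, gift_n, white_box2 from where it was at the start of the episode above 0.015 m).
It also fails if it takes over 56 s, if anything falls off the work surface, if the arm or the gripper's body presses on something with over 40 N, if the wrist force passes 120 N, or if a joint passes its speed limit or range.

## Working session

There is one attempt and no reset: what is moved stays moved. The work goes in short steps, Python scripts to look and compute and a shell command to move; the robot and the scene stay as the last step left them, time stands still between calls to the robot, and variables do not carry over. Pictures are saved under pics/ and viewed, at most 10 in all, crops included, and the job is handed in when it is done.

```bash
mkdir -p pics; python3 - <<'E'
from bench import robot, viewer
import cv2, numpy as np
o=robot.get_obs(); print(o['time'],o['tool_pos'],o['ee_rot'],o['width'])
for n in ['top','scene']:
    im=viewer.snapshot(n); cv2.imwrite(f'pics/{n}0.png',im[...,::-1])
    c=viewer.calibration(n); print(n,{k:np.round(v,4).tolist() for k,v in c.items()})
E
```

```text
0.0 [0.20315161 0.51052697 0.20433131] [-3.13944505e+00 -2.12643887e-04  2.76281713e+00] 0.09418444638714964
top {'fx': 438.7821, 'fy': 438.7821, 'cx': 319.533, 'cy': 235.4527, 'R': [[0.0013, -0.9995, -0.0327], [-0.9879, 0.0038, -0.1553], [0.1553, 0.0325, -0.9873]], 't': [0.0474, 0.521, 0.7998]}
scene {'fx': 556.6457, 'fy': 556.6457, 'cx': 322.2988, 'cy': 247.4338, 'R': [[0.6175, -0.7864, 0.0151], [-0.5185, -0.4214, -0.744], [0.5915, 0.4516, -0.668]], 't': [-0.2736, 0.3351, 0.7414]}
```

View pics/top0.png

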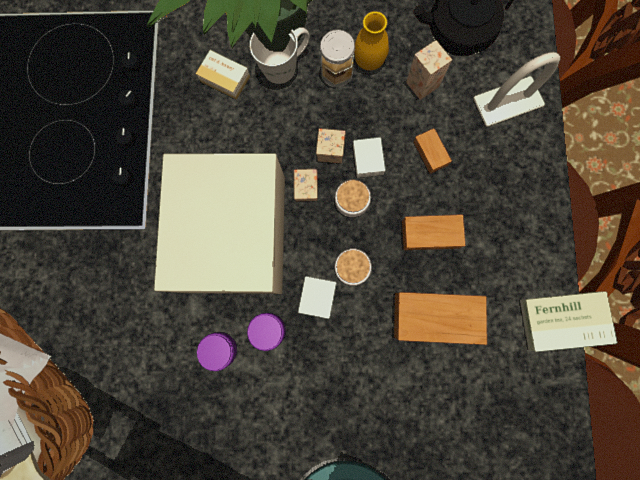

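View pics/scene0.png

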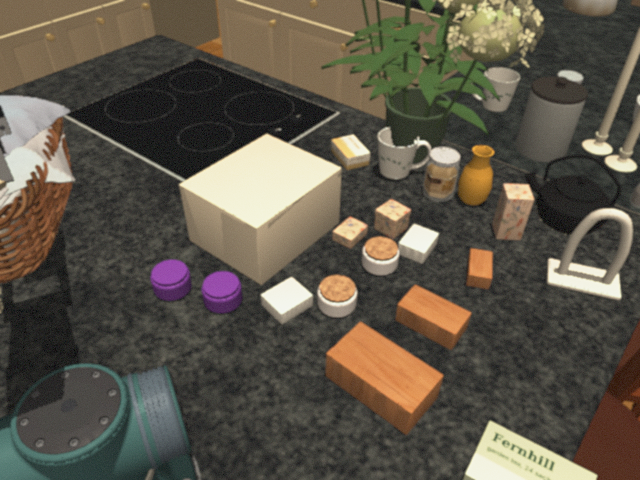

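The top view shows the middle-sized block at about (434,232). The cork jars are at (353,197) and (353,266), and the crate is on the left with its face at u≈280. The scene view agrees, so the push goes towards world +y.

```bash
cat > h.py <<'E'
import cv2, numpy as np
def ray(c,uv,z):
    R=np.array(c['R']);t=np.array(c['t']);C=-R.T@t
    out=[]
    for u,v in np.atleast_2d(uv):
        d=R.T@np.array([(u-c['cx'])/c['fx'],(v-c['cy'])/c['fy'],1]); out.append((C+d*(z-C[2])/d[2])[:2])
    return np.array(out)
def proj(c,X):
    p=np.array(c['R'])@np.array(X)+np.array(c['t']); return [c['fx']*p[0]/p[2]+c['cx'],c['fy']*p[1]/p[2]+c['cy']]
def blobs(mask,c,z,amin=150):
    cs,_=cv2.findContours(mask.astype(np.uint8),cv2.RETR_EXTERNAL,cv2.CHAIN_APPROX_NONE)
    r=[]
    for k in cs:
        if cv2.contourArea(k)<amin: continue
        w=ray(c,k[:,0,:].astype(float),z)
        (x,y),(a,b),th=cv2.minAreaRect((w*1000).astype(np.float32))
        if a>b: a,b,th=b,a,th+90   # th+90 = direction of long side
        r.append((k[:,0].mean(0).round(),np.round([x,y,a,b,(th+90)%180],1)))
    return r
E
python3 - <<'E'
from h import *; from bench import viewer
im=cv2.imread('pics/top0.png'); c=viewer.calibration('top')
hsv=cv2.cvtColor(im,cv2.COLOR_BGR2HSV); H,S,V=cv2.split(hsv)
print(im[225,434],im[197,353],hsv[225,434],hsv[197,353],hsv[200,200],hsv[200,281],hsv[155,368])
roi=np.zeros(H.shape,bool); roi[110:360,150:500]=1
wood=roi&(S>130)&(H<20)&(V>80)
print('wood');[print(*x) for x in blobs(wood,c,0.042)]
light=roi&(V>120)&((H<40)|(S<60))&~(wood)
print('light');[print(*x) for x in blobs(roi&(V>110)&(H<120),c,0.046)]
print('crate z.14');[print(*x) for x in blobs(roi&(V>200)&(H<40)&(S>20),c,0.14)]
E
```

```text
[ 72 131 200] [114 177 220] [ 14 163 200] [ 18 123 220] [ 32  39 221] [ 15  85 102] [ 39  16 222]
wood
[442. 318.] [ 366.6 -179.2   89.   161.8   87.4]
[352. 265.] [462.4 -15.7  56.8  58.6  89.8]
[434. 231.] [ 528.4 -172.1   63.6  112.7   92.4]
[353. 194.] [599.2 -18.   56.8  59.8 135.1]
[433. 149.] [ 691.9 -176.    43.4   79.    23.7]
light
[442. 318.] [ 366.6 -178.7   87.5  160.1   87.4]
[317. 297.] [404.7  51.3  60.4  69.6 169.1]
[353. 267.] [461.2 -16.5  65.9  67.6  89.8]
[435. 231.] [ 528.3 -171.6   60.8  110.5   91.7]
[352. 197.] [595.4 -16.9  67.3  67.4  89.7]
[305. 184.] [6.223e+02 7.410e+01 4.460e+01 6.030e+01 6.000e-01]
[219. 224.] [549.9 241.5 236.8 273.  179.5]
[369. 156.] [677.7 -49.6  56.   73.3   6.1]
[433. 149.] [ 691.2 -175.2   41.4   75.6   24.7]
[330. 142.] [706.8  25.6  52.6  54.5 174.1]
[490. 116.] [ 753.7 -287.    31.2   38.9   89.2]
crate z.14
[445. 305.] [ 390.9 -157.3   34.1  139.5   83.5]
[352. 262.] [460.9  -9.6  39.8  55.4 117.4]
[444. 233.] [ 512.9 -149.8   51.2   95.    91.5]
[351. 192.] [581.1  -9.2  39.5  57.9 113.6]
[305. 184.] [595.9  67.8  36.3  49.8   0.6]
[216. 223.] [532.2 220.9 198.  237.9 179.6]
[433. 148.] [ 657.2 -152.8   34.4   64.4   24.8]
[331. 142.] [671.1  24.8  44.5  44.9 174. ]
```

```bash
cat > d.py <<'E'
import sys,numpy as np
from scipy.spatial.transform import Rotation as Ro
from bench import robot
x,y,z,yaw=map(float,sys.argv[1:5])
o=robot.get_obs(); R=Ro.from_euler('xyz',o['ee_rot']); T=Ro.from_euler('xyz',[np.pi,0,np.radians(yaw)])
s=R.inv().apply(np.array([x,y,z])-o['tool_pos'])/0.2; w=np.degrees((R.inv()*T).as_rotvec())/30
print('shift',s.round(3),'turn',w.round(3),'t',o['time'],'F',np.round(o['wrist_force'],1),'w',o['width'],'tcp',o['tool_pos'].round(4))
E
python3 -m handwheel '[[-0.98,-0.99,0,0,0,0.76],[-0.98,-0.99,0,0,0,0.76],[-0.98,-0.99,0,0,0,0.76],[-0.98,-0.99,0,0,0,0.76],[-0.98,-0.99,0,0,0,0.76],[-0.98,-0.99,0,0,0,0.76],[-0.98,-0.99,0,0,0,0.76],[-0.98,-0.99,0,0,0,0.76]]' 0.45
python3 d.py 0.528 -0.262 0.2 90
```

```text
time: 0.77
tool_pos: [0.3137, 0.2505, 0.2052]
ee_rot: [-3.141, 0.002, 2.358]
wrist_force: [0.4, 0.5, -0.3]
width: 0.0443
finger_force: 0.0
shift [-2.568 -1.059  0.033] turn [0.    0.005 1.504] t 0.7667 F [ 0.4  0.5 -0.3] w 0.04428538189757483 tcp [0.3137 0.2505 0.2052]
```

```bash
python3 -m handwheel '[[-1,-0.4,0,0,0,0.75],[-1,-0.4,0,0,0,0.75],[-1,-0.4,0,0,0,0.75],[-1,-0.4,0,0,0,0.75],[-1,-0.4,0,0,0,0.75],[-1,-0.4,0,0,0,0.75],[-1,-0.4,0,0,0,0.75]]' >/dev/null
python3 d.py 0.528 -0.262 0.2 90
```

```text
shift [-1.714 -0.02   0.023] turn [-0.003 -0.001  0.757] t 1.35 F [0.4 0.7 0.3] w 0.02593467265580227 tcp [0.3993 0.0558 0.2048]
```

```bash
python3 -m handwheel '[[-0.9,0,0,0,0,0.75],[-0.9,0,0,0,0,0.75],[-0.9,0,0,0,0,0.75],[-0.9,0,0,0,0,0.75],[-0.9,0,0,0,0,0.75],[-0.9,0,0,0,0,0.75]]' >/dev/null
python3 d.py 0.528 -0.262 0.2 90
python3 - <<'E'
from h import *; from bench import viewer
im=viewer.snapshot('wrist'); cv2.imwrite('pics/w1.png',im[...,::-1])
c=viewer.calibration('wrist')
for p in [(.528,-.172,.042),(.461,-.0165,.046),(.595,-.017,.046),(.53,.121,.021)]: print(np.round(proj(c,p)))
E
```

```text
shift [-0.769  0.285  0.021] turn [-0.003 -0.002  0.014] t 1.85 F [ 0.1  0.7 -0.2] w 0.025680979625017676 tcp [ 0.47   -0.1087  0.2045]
[387. 288.]
[315. 111.]
[481. 113.]
[406. -74.]
```

View pics/w1.png

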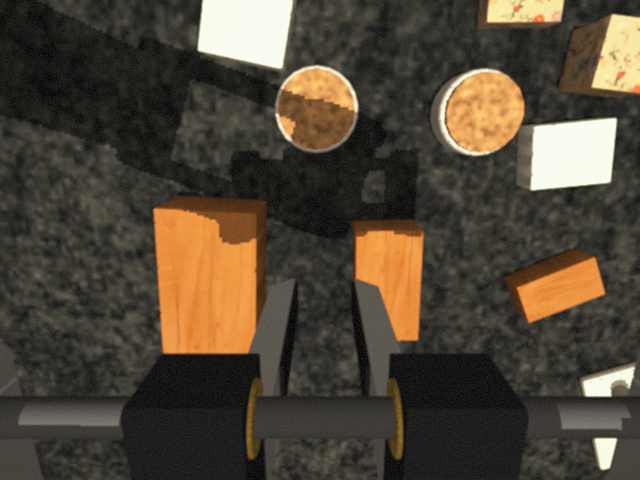

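The wrist view shows the block at (388,285) and the jar lids at (316,109) and (484,111), matching the projected estimates within about 3 px. I'll move in behind the block.

```bash
python3 -m handwheel '[[-0.78,0.29,0,0,0,0.02],[-0.78,0.29,0,0,0,0.02],[-0.78,0.29,0,0,0,0.02],[-0.78,0.29,0,0,0,0.02],[-0.78,0.29,0,0,0,0.02],[-0.78,0.29,0,0,0,0.02]]' >/dev/null
python3 d.py 0.528 -0.262 0.016 90
python3 - <<'E'
from h import *; from bench import viewer
c=viewer.calibration('wrist'); im=viewer.snapshot('wrist')[...,::-1].copy(); cv2.imwrite('pics/w2.png',im)
H,S,V=cv2.split(cv2.cvtColor(im,cv2.COLOR_BGR2HSV)); print(c['t'])
print('wood.042');[print(*x) for x in blobs((S>110)&(H<22)&(V>40),c,0.042,300)]
print('.046');[print(*x) for x in blobs((S>80)&(H<25)&(V>40),c,0.046,300)]
E
```

```text
shift [-0.002 -0.003  0.941] turn [-0.004 -0.005 -0.002] t 2.4 F [1.  0.6 0.4] w 0.02599357468088951 tcp [ 0.529  -0.2621  0.2042]
[-0.52874949 -0.27994034  0.31944896]
wood.042
[563. 459.] [ 7.833e+02 -5.219e+02  5.370e+01  9.540e+01  1.000e-01]
[328. 460.] [ 5.282e+02 -5.225e+02  5.380e+01  1.143e+02  1.000e-01]
[ 82. 459.] [ 2.714e+02 -5.230e+02  5.400e+01  9.690e+01  1.000e-01]
[564. 387.] [ 7.703e+02 -4.334e+02  2.090e+01  1.236e+02  1.000e-01]
[396. 419.] [ 601.3 -472.8   15.8  100.1   93.5]
[323. 387.] [ 5.293e+02 -4.337e+02  2.100e+01  7.630e+01  1.000e-01]
[ 68. 387.] [ 2.728e+02 -4.341e+02  2.100e+01  9.740e+01  1.000e-01]
[252. 419.] [ 455.6 -472.5   16.3  101.5   85.7]
[518. 122.] [ 687.  -180.6   45.1   82.    24.7]
[325. 110.] [ 528.8 -173.5   61.5  111.6   91.5]
[123. 107.] [ 367.4 -176.7  110.8  166.9   87.2]
.046
[325. 460.] [ 5.287e+02 -5.185e+02  5.320e+01  1.140e+02  1.000e-01]
[564. 459.] [ 780.6 -517.6   54.4   95.   179.7]
[ 82. 458.] [ 2.745e+02 -5.184e+02  5.450e+01  9.640e+01  1.000e-01]
[569. 387.] [ 7.674e+02 -4.304e+02  2.070e+01  1.237e+02  1.000e-01]
[ 68. 387.] [ 2.756e+02 -4.311e+02  2.080e+01  9.730e+01  1.000e-01]
[396. 419.] [ 600.  -468.9   16.6  100.    93.4]
[324. 387.] [ 5.288e+02 -4.308e+02  2.300e+01  7.640e+01  1.000e-01]
[252. 419.] [ 456.7 -469.1   16.7  100.2   86.4]
[519. 122.] [ 685.3 -180.8   44.8   81.5   24.5]
[325. 110.] [ 528.9 -173.9   61.6  111.1   91.9]
[123. 107.] [ 369.4 -176.8  110.2  165.5   87.3]
```

View pics/w2.png

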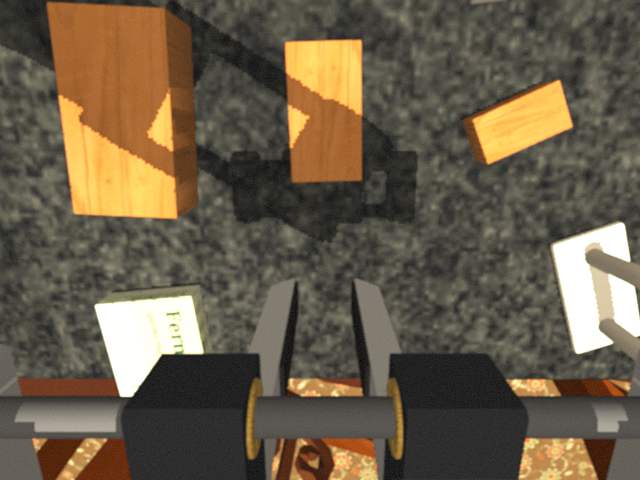

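The block lies at (325,110), centre (0.529, −0.1735), askew about 1.7°, and the fingers are in line behind it. I'll lower the tool and start pushing.

```bash
python3 -m handwheel '[[0,0,0.2,0,0,0],[0,0,0.4,0,0,0],[0,0,0.6,0,0,0],[0,0,0.8,0,0,0],[0,0,0.94,0,0,0],[0,0,0.94,0,0,0],[0,0,0.94,0,0,0]]' 
python3 -m handwheel '[[0.04,0,0,0,0,0],[0.08,0,0,0,0,0],[0.11,0,0,0,0,0],[0.14,0,0,0,0,0],[0.17,0,0,0,0,0],[0.2,0,0,0,0,0],[0.23,0,0,0,0,0],[0.26,0,0,0,0,0],[0.28,0,0,0,0,0],[0.3,0,0,0,0,0]]' 
python3 d.py 0.529 -0.1 0.016 90
python3 - <<'E'
from h import *; from bench import viewer
c=viewer.calibration('top'); im=viewer.snapshot('top')[...,::-1].copy(); cv2.imwrite('pics/t3.png',im)
H,S,V=cv2.split(cv2.cvtColor(im,cv2.COLOR_BGR2HSV))
[print(*x) for x in blobs((S>110)&(H<22)&(V>40),c,0.042,300) if 400<x[1][0]<620]
E
```

```text
time: 3.03
tool_pos: [0.5277, -0.2606, 0.0171]
ee_rot: [-3.139, -0.002, 1.572]
wrist_force: [0.8, 0.7, 1.6]
width: 0.026
finger_force: 0.0
time: 3.87
tool_pos: [0.5285, -0.2034, 0.0174]
ee_rot: [-3.141, -0.0, 1.569]
wrist_force: [0.2, -1.1, 1.3]
width: 0.0259
finger_force: 0.5
shift [0.517 0.001 0.007] turn [-0.    -0.    -0.003] t 3.8667 F [ 0.2 -1.1  1.3] w 0.025862791722890976 tcp [ 0.5285 -0.2034  0.0174]
[352. 266.] [462.5 -15.7  58.5  60.6 179.1]
[416. 230.] [ 529.  -141.3   69.4  126.9   89.8]
[353. 195.] [599.  -17.4  60.2  60.3  25.7]
[608. 204.] [ 550.7 -516.5  173.1  915.8  180. ]
```

View pics/t3.png

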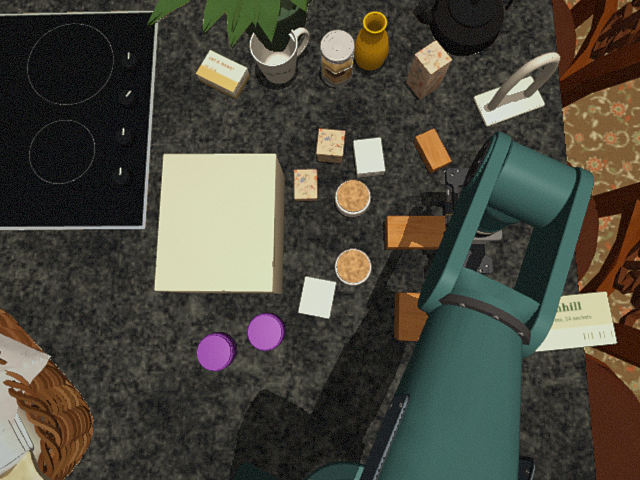

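The block is moving with the fingers, its leading end now at u≈385 between rows 216 and 248, still central. I'll fit its side edges and push on.

```bash
cat > m.py <<'E'
from h import *; from bench import viewer,robot
import sys
def jar(im,c,pts):
    pass
def measure(u1=None):
    c=viewer.calibration('top'); im=viewer.snapshot('top')[...,::-1].copy()
    H,S,V=cv2.split(cv2.cvtColor(im,cv2.COLOR_BGR2HSV))
    m=((S>110)&(H<22)&(V>30)).astype(np.uint8); m[:208]=0; m[254:]=0; m[:,:230]=0; m[:,480:]=0
    # drop jar lids: keep blob crossing rows 228..236
    n,l,s,_=cv2.connectedComponentsWithStats(m)
    ids=np.bincount(l[228:236].ravel(),minlength=n); ids[0]=0; k=ids.argmax(); m=l==k
    cols=np.where(m[228:236].all(0))[0]; u0,u1=cols.min(),cols.max()
    up=[];lo=[]
    for u in range(u0+3,min(u1-4,u0+48)):
        v=np.where(m[:,u])[0]; up.append((u,v.min()-.5)); lo.append((u,v.max()+.5))
    out={}
    for nme,p in (('far',up),('near',lo)):
        w=ray(c,np.array(p,float),.042)
        vx,vy,x,y=cv2.fitLine((w*1000).astype(np.float32),cv2.DIST_HUBER,0,.1,.01).ravel()
        print(nme,'x at mid %.1f y %.1f ang %.2f'%(x,y,np.degrees(np.arctan2(vy,vx))%180),'n',len(p))
    lead=ray(c,[[u0-.5,232]],.042)[0]*1000; print('lead end',lead.round(1), 'cols',u0,u1)
    o=robot.get_obs(); print('t %.2f tcp'%o['time'],o['tool_pos'].round(4),'F',np.round(o['wrist_force'],1),'yaw %.2f'%np.degrees(o['ee_rot'][2]))
    return im
if __name__=='__main__': cv2.imwrite(sys.argv[1],measure())
E
python3 m.py pics/t4.png
python3 -m handwheel '[[0.03,0,0,0,0,0],[0.06,0,0,0,0,0],[0.09,0,0,0,0,0],[0.12,0,0,0,0,0],[0.15,0,0,0,0,0],[0.18,0,0,0,0,0],[0.21,0,0,0,0,0],[0.24,0,0,0,0,0],[0.26,0,0,0,0,0],[0.28,0,0,0,0,0]]' >/dev/null
python3 m.py pics/t5.png
```

```text
far x at mid 560.2 y -123.2 ang 87.94 n 45
near x at mid 493.4 y -130.6 ang 89.84 n 45
lead end [527.2 -77.4] cols 385 442
t 3.97 tcp [ 0.5285 -0.2029  0.0172] F [ 0.5 -0.9 -0.2] yaw 89.93
far x at mid 559.3 y -70.0 ang 89.69 n 39
near x at mid 493.6 y -67.2 ang 89.84 n 39
lead end [527.4 -24.1] cols 357 403
t 4.85 tcp [ 0.5287 -0.1467  0.0175] F [ 0.   0.5 -0.6] yaw 89.93
```

```bash
python3 -m handwheel '[[0.025,0.001,0,0,0,0.005],[0.05,0.002,0,0,0,0.01],[0.075,0.003,0,0,0,0.013],[0.1,0.004,0,0,0,0.013],[0.125,0.005,0,0,0,0.013],[0.15,0.006,0,0,0,0.013],[0.175,0.007,0,0,0,0.013],[0.2,0.008,0,0,0,0.013],[0.225,0.009,0,0,0,0.013],[0.25,0.01,0,0,0,0.013]]' >/dev/null
python3 m.py pics/t6.png
```

```text
far x at mid 562.2 y -10.0 ang 86.90 n 28
near x at mid 496.2 y -9.1 ang 91.01 n 28
lead end [527.6  23.7] cols 332 367
t 5.73 tcp [ 0.5309 -0.0964  0.0175] F [ 0.5  0.8 -0.2] yaw 89.54
```

View pics/t6.png

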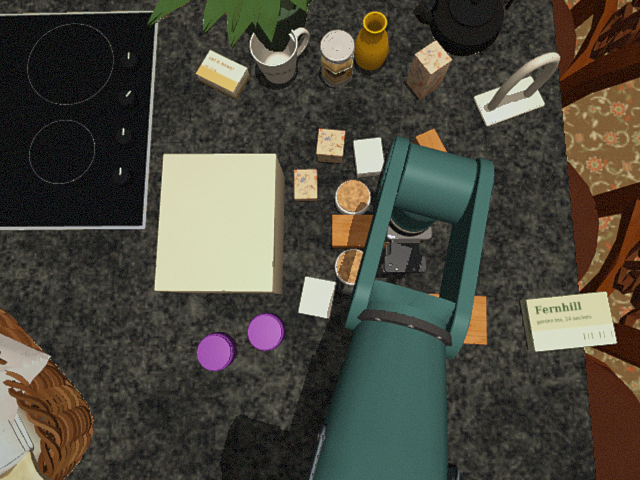

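The block (332–370, rows 215–247) is entering the gap cleanly with negligible force. I'll keep pushing.

```bash
python3 -m handwheel '[[0.025,0,0,0,0,0],[0.05,0,0,0,0,0],[0.075,0,0,0,0,0],[0.1,0,0,0,0,0],[0.125,0,0,0,0,0],[0.15,0,0,0,0,0],[0.175,0,0,0,0,0],[0.2,0,0,0,0,0],[0.225,0,0,0,0,0],[0.25,0,0,0,0,0]]' >/dev/null
python3 m.py pics/t7.png
```

```text
far x at mid 563.9 y 50.7 ang 89.68 n 15
near x at mid 496.6 y 52.4 ang 93.19 n 15
lead end [527.8  73.7] cols 306 328
t 6.62 tcp [ 0.5312 -0.0464  0.0174] F [0.1 0.8 0.2] yaw 89.54
```

```bash
python3 -m handwheel '[[0.025,0,0,0,0,0],[0.05,0,0,0,0,0],[0.075,0,0,0,0,0],[0.1,0,0,0,0,0],[0.125,0,0,0,0,0],[0.15,0,0,0,0,0],[0.17,0,0,0,0,0],[0.19,0,0,0,0,0],[0.2,0,0,0,0,0],[0.21,0,0,0,0,0]]' >/dev/null
python3 d.py 0.531 0.003 0.017 89.54
python3 -m handwheel '[[0.005,0,0,0,0,0],[0.01,0,0,0,0,0],[0.015,0,0,0,0,0],[0.02,0,0,0,0,0],[0.025,0,0,0,0,0],[0.03,0,0,0,0,0]]'
```

```text
shift [ 0.043 -0.003  0.002] turn [-0.    -0.    -0.001] t 7.45 F [-0.4 -0.2 -0.4] w 0.025837171658878243 tcp [ 0.5316 -0.0055  0.0174]
time: 7.95
tool_pos: [0.5316, 0.0002, 0.0174]
ee_rot: [-3.142, -0.0, 1.562]
wrist_force: [0.2, 0.4, -1.1]
width: 0.0256
finger_force: 0.2
```

```bash
python3 -m handwheel '[[0.005,0,0,0,0,0],[0.01,0,0,0,0,0],[0.015,0,0,0,0,0]]' | sed -n '2p;4p'
python3 -m handwheel '[[0.005,0,0,0,0,0],[0.01,0,0,0,0,0],[0.015,0,0,0,0,0]]'| sed -n '2p;4p'
python3 - <<'E'
from bench import viewer; import cv2
im=viewer.snapshot('scene')[...,::-1]; cv2.imwrite('pics/s8.png',cv2.resize(im[150:350,170:450],None,fx=2.8,fy=2.8))
E
```

```text
tool_pos: [0.5316, 0.0008, 0.0175]
wrist_force: [-0.8, -9.0, -0.6]
tool_pos: [0.5316, 0.0008, 0.0176]
wrist_force: [-1.0, -17.3, -0.7]
```

View pics/s8.png

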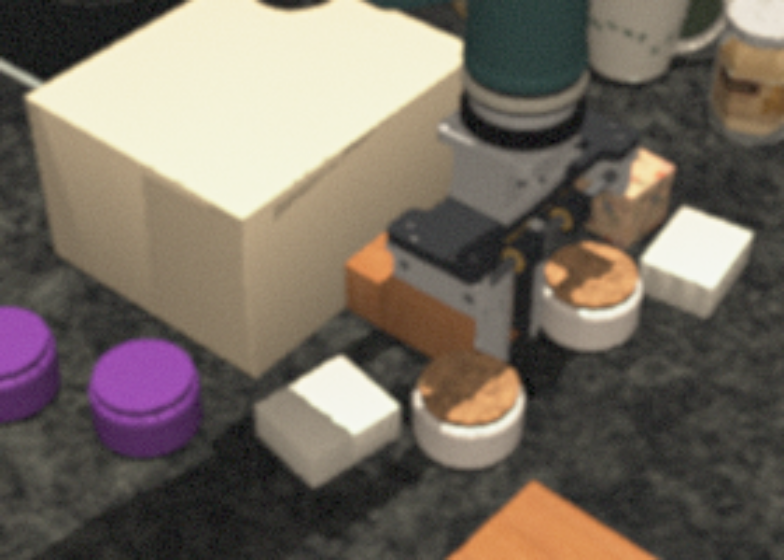

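The block is past the jars and against the crate: the force rose to 17 N with no further motion, and the small boxes look undisturbed. I'll back off, raise the tool and verify.

```bash
python3 -m handwheel '[[-0.03,0,0,0,0,0],[-0.08,0,0,0,0,0],[-0.15,0,0,0,0,0],[-0.15,0,-0.2,0,0,0],[-0.15,0,-0.4,0,0,0],[-0.2,0,-0.6,0,0,0],[-0.4,0,-0.8,0,0,0],[-0.6,0,-0.8,0,0,0],[-0.6,0,-0.8,0,0,0],[-0.6,0,-0.8,0,0,0]]' >/dev/null
python3 -m handwheel '[[-0.2,0,0,0,0,0],[-0.4,0,0,0,0,0],[-0.6,0,0,0,0,0],[-0.8,0,0,0,0,0],[-0.8,0,0,0,0,0],[-0.8,0,0,0,0,0]]' >/dev/null
python3 - <<'E'
from h import *; from bench import viewer
c=viewer.calibration('top'); im=viewer.snapshot('top')[...,::-1].copy(); cv2.imwrite('pics/t9.png',im)
H,S,V=cv2.split(cv2.cvtColor(im,cv2.COLOR_BGR2HSV))
roi=np.zeros(H.shape,bool); roi[110:360,230:400]=1
print('wood');[print(*x) for x in blobs(roi&(S>130)&(H<20)&(V>80),c,0.042)]
print('light');[print(*x) for x in blobs(roi&(V>110)&(H<120)&(S<130),c,0.046)]
E
```

```text
wood
[352. 266.] [462.4 -15.7  56.8  58.6  89.8]
[310. 230.] [531.8  66.3  62.5 110.1  89.7]
[353. 195.] [599.2 -18.   56.8  59.8 135.1]
light
[317. 297.] [404.7  51.1  60.1  69.6 169. ]
[353. 267.] [462.1 -16.5  67.6  67.9 179.8]
[353. 197.] [595.4 -16.9  67.3  67.4  89.7]
[305. 183.] [6.222e+02 7.410e+01 4.460e+01 6.020e+01 6.000e-01]
[254. 223.] [550.  170.1  98.7 275.9   1.9]
[369. 156.] [677.7 -49.6  56.   73.3   6.2]
[330. 141.] [706.9  25.6  52.6  54.3 174.1]
```

View pics/t9.png

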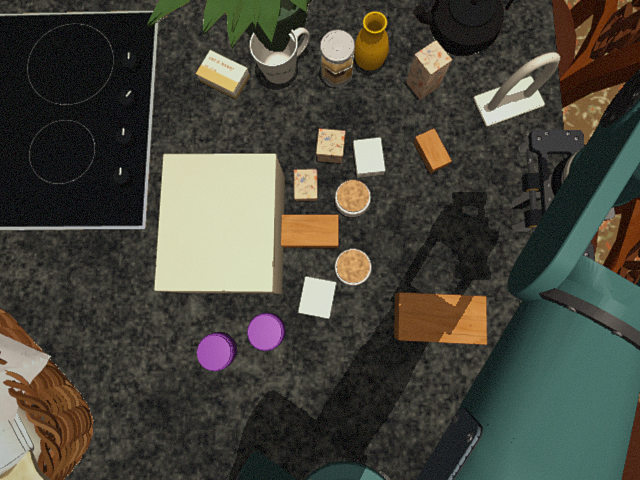

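The block rests against the crate face at (310,230). Its centre is (0.532, 0.066), it is square at 89.7°, and the boxes haven't moved. I'll hand it in.

```bash
python3 -c "from bench import robot; print(robot.close_job())"
```

```text
the job is handed in; nothing more can be done
None
```

I pushed the pine block through the gap until its end lay square against the crate (89.7° in the last picture, about 1 mm off the middle of the face), with the small boxes unmoved, and handed the job in; no verdict came back.

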